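Slide a slate coaster out over the edge of a coffee riser

TASK

The square slate coaster lies flat on the little pine riser, where nobody can get a finger under it. Without picking it up, push it with the fingertips toward the riser's far edge (the long edge away from the robot) until 4 cm of it sticks out past that edge, lying square to the edge, then back off clear of it. Leave the round coaster with its cup, the tumbler and the bowl of capsules where they are.

Things in the scene. Friction and masses are not known exactly. Their poses are not given: they have to be found in the camera images.
- riser: Low pine shelf that does not move: a board 240 mm deep (its x) by 440 mm wide (its y) and 20 mm thick on black iron feet, board top 70 mm above the counter, 50 mm of open space under the board. Origin on the counter under the board's centre; its x axis points away from the robot (turned up to 0.35 rad either way), at right angles to the far edge.
- far_edge (a point): Point at the middle of the riser's far long edge, on the top surface (x = +120 mm, z = 70 mm in the riser's frame); axes as the riser's. The straight edge runs along its y, 220 mm either way.
- square_coaster: Dark grey slate coaster, square, 110 x 110 mm and 8 mm thick, 0.2 to 0.35 kg, loose, lying flat on the riser's left or right half, with clear board between its front side and the far edge. Origin at the centre of its underside, z up, sides along its x and y; its x points to within 0.3 rad of the riser's x at the start. Its far side is 55 mm from its origin along x. It slides by friction and stays where it is left; it would tip off if more than 55 mm of it stuck out.
- round_coaster: Round coaster of the same slate, 100 mm across and 8 mm thick, loose, on the other half of the riser, under the cup. Origin at the centre of its underside. Leave it alone.
- cup: White coffee cup with a handle, 64 mm across the rim and 60 mm high, loose, standing on the round coaster. Origin at the centre of its underside; the handle sticks out along its +y. Leave it alone.
- tumbler: Clear glass tumbler, 72 mm across and 110 mm high, standing on the counter to the right of the riser (-y). Origin at the centre of its underside. Leave it alone.
- bowl: Yellow bowl of coffee capsules, 140 mm across and 55 mm high, standing on the counter to the left of the riser (+y). Origin at the centre of its underside. Leave it alone.
Things that resemble listed ones, but are neither listed nor needed, are in the scene too. What is shaped like the square_coaster but blue or yellow is not meant.

How it is judged:
By the outcome, as a careful person would: the job done as asked, in the order asked, and still so for the second after the job is handed in, with the robot touching nothing.
It also fails if it takes over 45 s, if anything falls off the work surface, if the arm or the gripper's body presses on something with over 40 N, if the wrist force passes 120 N, or if a joint passes its speed limit or range.

ROBOT

A 7-joint arm with a two-finger parallel gripper is mounted at the origin on the work surface. World frame = base frame: x ahead of the robot, y to its left, z up, the work surface at z = 0. Lengths are in m, angles in rad, forces in N, time in s.
With the tool pointing down it reaches from about 0.425 to 0.8 m from the base axis. Payload 8.3 kg.
Tool frame: the origin (TCP) lies midway between the tips of the shut fingers; the grasp point (between the pads) lies 19 mm behind it (tcp_to_grasp is the distance from the TCP to the grasp point, in m); z points along the fingers, y is the direction in which the jaws open and shut (so a half turn about z gives the same grasp; the last joint's range is limited). The gripper opens to 85 mm and grips with 20 to 120 N. Pads are 22 mm wide; open, the fingers measure 114 mm over their backs; the gripper's body (76 mm by 85 mm) begins 54 mm behind the grasp point. The pads swing forward as they close: fully open they stand 13 mm farther back than shut.
Start: joints at [-1.314, 0.383, 0.016, 1.37, -0.006, 1.388, -0.046], TCP at [0.196, 0.593, 0.231] pointing down, gripper open.
Joint ranges: [-2.95, 2.95], [-0.25, 2.06], [-1.52, 1.56], [0.18, 2.33], [-1.44, 4.58], [0.02, 2.06], [-3.01, 3.01]. Speed limits (rad/s): [2.39, 2.39, 3.01, 3.01, 3.14, 3.14, 3.14].

INTERFACE

Orientations are given as a unit quaternion [x, y, z, w].
In Python, from bench import * gives the robot as it stands.
- The arm moves only by the tool jog_arm, never from a script. Its argument "motion" is a list of rows, each an object with "rot": the turn, a rotation vector about the tool's x, y, z in degrees, a list of three; "dp": the shift along the tool's x, y, z in cm, a list of three; "jaw": the finger opening in cm, from 0 to 8.54. In form: [{"rot": [wx, wy, wz], "dp": [x, y, z], "jaw": jaw}, ...]. A call has 1 to 8 rows; each row shifts and turns the commanded pose from where the row before left it, along the tool's axes as they then stand; what a row does not reach is not made up. A row lasts 1/8 s, in which the tool goes at most 62.5 mm and 10.7 degrees, less where a joint would pass 70% of its speed; a pose out of reach is approached as far as the arm can. A call with a gripper value outside its range is refused whole. The fingers move at their own pace and stop on an object; the grip force is fixed at half the most. Time passes only in rows, so rows that do not move let the fingers close. It gives the time, the measured TCP pose, the force and the opening at its end, in the units of the state.
- observe(): the state, without advancing time (a new reading comes with each control period).
- read_camera(name): name is "side" or "top"; returns (picture, depth): 384x512x3 uint8, red, green, blue; 384x512 float32, m along the optical axis (not along the pixel's ray), 0 where there is no reading.
- calibration(name): a dict with "intrinsics" (3x3 intrinsics, pixels), "D" ([k1, k2, p1, p2, k3] as OpenCV has them; the pictures are not rectified), "eye" and "rotation" of the camera in the world. Camera axes: x right, y up, looking along -z (the intrinsics and any distortion apply to the point x, -y, -z); pixel columns grow to the right and rows downward; lengths in m; the calibration is good to about 2 mm. A picture is of the moment at which its call begins. calibration takes no time and is no camera call.
- hand_in(): hands the job in, once; it reports no verdict.
The state is a dict: "clock": time; "q": joint angles; "qvel": joint speeds; "joint_efforts": joint torques, N m; "tcp_pos": TCP position; "tool_rot": TCP orientation; "ft_force": force on the tool from outside, world axes, zero at the start; "ft_torque": the same for the moment, N m; "finger_gap": opening from 0.0 (shut) to 1.0 (fully open).
Only numpy, scipy, OpenCV 4.12 (cv2) and the standard library are available. Lean on these libraries where they do the work, as an engineer would, in place of code of your own. Each camera call takes 0.05 s, during which the arm holds its last target. There are 200 camera calls.

## Working session

There is one attempt and no reset: what is moved stays moved. The work goes in short steps, Python scripts to look and compute and a tool call to move; the robot and the scene stay as the last step left them, time stands still between calls to the robot, and variables do not carry over. Pictures are saved under pics/ and viewed, about 8 in all and at most 12, crops included, and the job is handed in when it is done.

Besides the shell and the picture viewer there is one more tool, called after "Request:" by a JSON object that holds its "api" and its "payload", one argument or row to a line. jog_arm: Moves the arm, as the interface text tells. Its arguments: {"type":"object","properties":{"motion":{"type":"array","items":{"type":"object","properties":{"rot":{"type":"array","items":{"type":"number"}},"dp":{"type":"array","items":{"type":"number"}},"jaw":{"type":"number"}}}}},"required":["motion"]}

```bash
mkdir -p pics; cat > h.py <<'E'
from bench import *
import numpy as np, cv2
from scipy.spatial.transform import Rotation as R
def ray(cal,uv):
    K=np.array(cal["intrinsics"]);D=np.array(cal["D"],float)
    n=cv2.undistortPoints(np.array(uv,float).reshape(-1,1,2),K,D).reshape(-1,2)
    d=np.c_[n[:,0],-n[:,1],-np.ones(len(n))]
    r=np.array(cal["rotation"])
    if r.shape!=(3,3): r=R.from_quat(r).as_matrix()
    return np.array(cal["eye"]),d@r.T
def plane(cal,uv,z):
    e,d=ray(cal,uv); return e+d*((z-e[2])/d[:,2])[:,None]
E
python3 - <<'E'
from h import *
for n in("top","side"):
    p,d=read_camera(n); cv2.imwrite(f"pics/{n}0.png",p[:,:,::-1]); np.save(f"{n}0.npy",d); print(n,calibration(n))
print(observe())
E
```

```text
top {'intrinsics': array([[404.20674856,   0.        , 251.69294083],
       [  0.        , 404.20674856, 198.66405628],
       [  0.        ,   0.        ,   1.        ]]), 'D': array([-0.00516827,  0.        ,  0.        ,  0.        ,  0.        ]), 'eye': array([ 3.96505718e-01, -3.96622554e-04,  1.22840129e+00]), 'rotation': array([-0.04592174,  0.04060683,  0.71135677, -0.70015271])}
side {'intrinsics': array([[364.85120768,   0.        , 259.41977343],
       [  0.        , 364.85120768, 188.09152055],
       [  0.        ,   0.        ,   1.        ]]), 'D': array([0.0037392, 0.       , 0.       , 0.       , 0.       ]), 'eye': array([ 0.35381312, -0.98305791,  0.66790376]), 'rotation': array([ 0.50320997, -0.04842255, -0.06744973,  0.86016598])}
{'clock': 0.1, 'q': array([-1.31391274,  0.38420047,  0.01639519,  1.37102877, -0.00629241,
        1.38816564, -0.04648991]), 'qvel': array([-0.00184833, -0.00177389, -0.00043546, -0.00320183, -0.00079246,
       -0.00193402, -0.00106827]), 'joint_efforts': array([ 4.12158784e-03, -6.29139876e+01,  8.48206021e-01, -3.72763789e+01,
        1.68577413e-02,  1.03514313e-02,  7.68914319e-07]), 'tcp_pos': array([0.19631641, 0.59291089, 0.23035928]), 'tool_rot': array([ 1.59183522e-01,  9.87248620e-01, -8.68068904e-04, -1.19360869e-04]), 'ft_force': array([-0.36322728,  0.24267622,  0.57800157]), 'ft_torque': array([-0.01515698, -0.03695823,  0.00187729]), 'finger_gap': 0.9962979511665315}
```

View pics/top0.png

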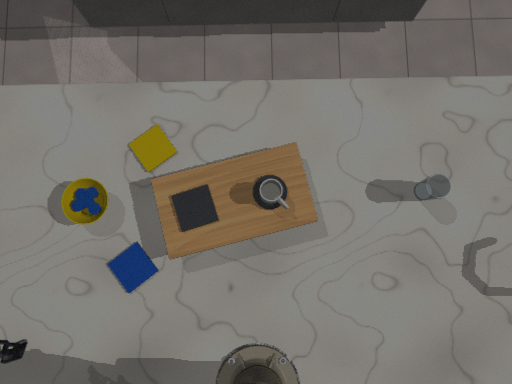

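View pics/side0.png

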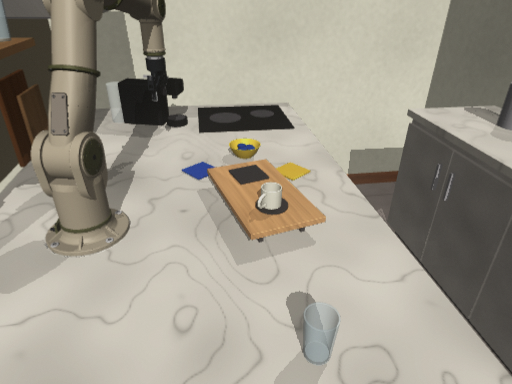

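The top view shows the riser with corners near (152,180), (299,143), (317,217) and (169,258). The slate coaster is at about (195,208), the cup on the round coaster at (271,192), the bowl at (85,201), and the tumbler near (424,190). Blue and yellow decoys lie off the riser.

```bash
cat >> h.py <<'E'
def linefit(pts):
    vx,vy,x,y=cv2.fitLine(pts.astype(np.float32),cv2.DIST_HUBER,0,.0005,.0005).ravel(); return np.array([vx,vy]),np.array([x,y])
def quad(mask,cal,z):
    """contour -> world xy, rect of the hull with side line fits"""
    c=max(cv2.findContours(mask,cv2.RETR_EXTERNAL,cv2.CHAIN_APPROX_NONE)[0],key=cv2.contourArea)
    return plane(cal,c.reshape(-1,2),z)[:,:2]
def box(w):
    (c,s,a)=cv2.minAreaRect((w*1000).astype(np.float32)); a=a%90; a=a-90 if a>45 else a
    return np.array(c)/1000,s,a
def measure(name="top",p=None,zc=.078):
    if p is None: p,_=read_camera(name)
    cal=calibration(name); hsv=cv2.cvtColor(p,cv2.COLOR_RGB2HSV)
    wood=((hsv[...,0]>8)&(hsv[...,0]<20)&(hsv[...,1]>90)&(hsv[...,2]>60)).astype(np.uint8)*255
    wood=cv2.morphologyEx(wood,cv2.MORPH_OPEN,np.ones((3,3)))
    dark=((hsv[...,2]<60)).astype(np.uint8)*255
    return p,cal,hsv,wood,dark
E
python3 - <<'E'
from h import *
p=cv2.imread("pics/top0.png")[:,:,::-1].copy()
_,cal,hsv,wood,dark=measure(p=p)
print("coaster hsv",hsv[208,195],"wood",hsv[190,240],hsv[235,200])
cv2.imwrite("pics/m0.png",np.hstack([wood,dark]))
w=quad(wood,cal,.07); b=box(w); print("riser",b)
roi=np.zeros_like(dark); roi[183:236,165:225]=255
c=quad(dark&roi,cal,.078); print("coaster",box(c))
roi=np.zeros_like(dark); roi[170:215,248:295]=255
print("round",box(quad(dark&roi,cal,.078)))
d=np.load("top0.npy"); print(d[208,195],d[190,235])
big=cv2.resize(p[130:270,140:330],None,fx=4,fy=4,interpolation=cv2.INTER_CUBIC)
cv2.imwrite("pics/crop0.png",big[:,:,::-1])
E
```

```text
coaster hsv [90 11 45] wood [ 16 122  92] [ 16 128 131]
riser (array([0.53785834, 0.06032677]), (238.4493408203125, 437.8684997558594), 13.592195510864258)
coaster (array([0.51479376, 0.17190071]), (108.68905639648438, 108.6190185546875), 16.99691390991211)
round (array([ 0.55828235, -0.04431512]), (94.8492202758789, 95.73504638671875), -0.9287796020507812)
1.1551247 1.1710287
```

View pics/crop0.png

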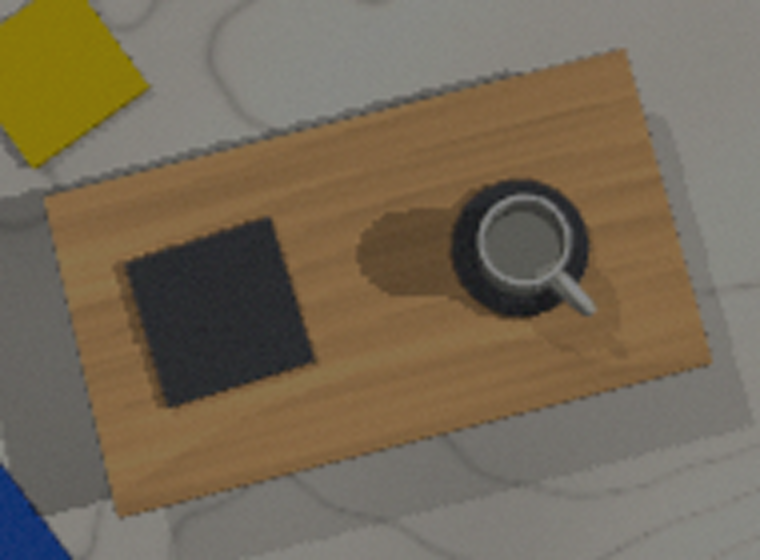

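The crop confirms the fits. The riser yaw is 13.6° and the coaster yaw about 17°. In the riser frame the coaster is at (0.004, 0.114), so it needs about a 10 cm push. I'll use two spread fingertips square to the edge, which will also square the coaster. First I turn the tool and travel over at height.

Request:
{"api": "jog_arm", "payload": {
  "motion": [
    {"rot":[0,0,-10.6],"dp":[0,0,0],"jaw":6.5},
    {"rot":[0,0,-10.6],"dp":[0,0,0],"jaw":6.5},
    {"rot":[0,0,-10.6],"dp":[0,0,0],"jaw":6.5},
    {"rot":[0,0,0],"dp":[-1,-4,0],"jaw":6.5},
    {"rot":[0,0,0],"dp":[-1,-4,0],"jaw":6.5},
    {"rot":[0,0,0],"dp":[-1,-4,0],"jaw":6.5},
    {"rot":[0,0,0],"dp":[-1,-4,0],"jaw":6.5},
    {"rot":[0,0,0],"dp":[-1,-4,0],"jaw":6.5}
  ]
}}

```text
clock: 1.1
tcp_pos: [0.2921, 0.409, 0.2309]
tool_rot: [-0.117, 0.993, -0.0, -0.0]
ft_force: [1.3, 0.9, 0.1]
finger_gap: 0.756
```

Request:
{"api": "jog_arm", "payload": {
  "motion": [
    {"rot":[0,0,0],"dp":[-1,-4,0],"jaw":6.5},
    {"rot":[0,0,0],"dp":[-1,-4,0],"jaw":6.5},
    {"rot":[0,0,0],"dp":[-1,-4,0],"jaw":6.5},
    {"rot":[0,0,0],"dp":[-1,-4,0],"jaw":6.5},
    {"rot":[0,0,0],"dp":[-1,-4,0],"jaw":6.5},
    {"rot":[0,0,0],"dp":[-1,-4,0],"jaw":6.5},
    {"rot":[0,0,0],"dp":[0,0,0],"jaw":6.5},
    {"rot":[0,0,0],"dp":[0,0,0],"jaw":6.5}
  ]
}}

```text
clock: 2.1
tcp_pos: [0.4056, 0.1915, 0.231]
tool_rot: [-0.117, 0.993, 0.0, -0.0]
ft_force: [0.0, 1.5, -0.0]
finger_gap: 0.76
```

```bash
cat > st.py <<'E'
from h import *
C=np.array([.5379,.0603]);A=np.radians(13.6)
M=np.array([[np.cos(A),np.sin(A)],[-np.sin(A),np.cos(A)]])
def st():
    o=observe(); r=R.from_quat(o["tool_rot"]).as_matrix(); t=o["tcp_pos"]
    print("t",o["clock"],"tcp",t.round(4),"riser xy",(M@(t[:2]-C)).round(4),"toolx deg",np.degrees(np.arctan2(r[1,0],r[0,0])).round(2),"tz",r[:,2].round(3),"F",o["ft_force"].round(1),"gap",round(o["finger_gap"],3))
if __name__=="__main__": st()
E
python3 st.py
```

```text
t 2.1 tcp [0.4056 0.1915 0.231 ] riser xy [-0.0978  0.1586] toolx deg -166.51 tz [-0.001 -0.    -1.   ] F [ 0.   1.5 -0. ] gap 0.76
```

Request:
{"api": "jog_arm", "payload": {
  "motion": [
    {"rot":[0,0,-0.1],"dp":[-0.5,-2.2,0],"jaw":6.5},
    {"rot":[0,0,0],"dp":[-0.5,-2.2,0],"jaw":6.5},
    {"rot":[0,0,0],"dp":[0,0,4],"jaw":6.5},
    {"rot":[0,0,0],"dp":[0,0,4],"jaw":6.5},
    {"rot":[0,0,0],"dp":[0,0,4],"jaw":6.5},
    {"rot":[0,0,0],"dp":[0,0,2],"jaw":6.5},
    {"rot":[0,0,0],"dp":[0,0,0],"jaw":6.5},
    {"rot":[0,0,0],"dp":[0,0,0],"jaw":6.5}
  ]
}}

```text
clock: 3.1
tcp_pos: [0.4263, 0.1516, 0.0921]
tool_rot: [-0.119, 0.993, 0.0, 0.0]
ft_force: [0.3, -0.6, -0.2]
finger_gap: 0.767
```

```bash
python3 - <<'E'
from st import *
st()
p,_=read_camera("side"); cv2.imwrite("pics/s1.png",cv2.resize(p[120:230,180:330],None,fx=5,fy=5,interpolation=cv2.INTER_CUBIC)[:,:,::-1])
E
```

```text
t 3.1 tcp [0.4263 0.1516 0.0921] riser xy [-0.087   0.1149] toolx deg -166.35 tz [ 0.001  0.001 -1.   ] F [ 0.3 -0.6 -0.2] gap 0.767
```

View pics/s1.png

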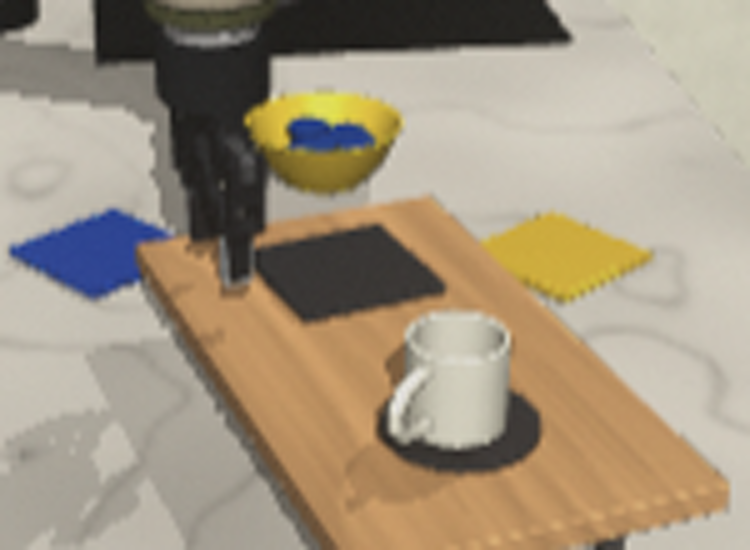

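The gripper stands behind the slate (crop px ~(235,280), coaster at ~(345,270)), clear of cup and bowl. I lower it in small steps, feeling for the board.

Request:
{"api": "jog_arm", "payload": {
  "motion": [
    {"dp":[0,0,1],"rot":[0,0,0],"jaw":6.5},
    {"dp":[0,0,1],"rot":[0,0,0],"jaw":6.5},
    {"dp":[0,0,0.2],"rot":[0,0,0],"jaw":6.5},
    {"dp":[0,0,0],"rot":[0,0,0],"jaw":6.5}
  ]
}}

```text
clock: 3.65
tcp_pos: [0.4258, 0.1505, 0.069]
tool_rot: [-0.118, 0.993, -0.0, -0.0]
ft_force: [-0.6, 0.6, 0.5]
finger_gap: 0.763
```

Request:
{"api": "jog_arm", "payload": {
  "motion": [
    {"dp":[0,0,0.2],"rot":[0,0,0],"jaw":6.5},
    {"dp":[0,0,0.0],"rot":[0,0,0],"jaw":6.5}
  ]
}}

```text
clock: 3.9
tcp_pos: [0.426, 0.1506, 0.0673]
tool_rot: [-0.118, 0.993, 0.0, -0.0]
ft_force: [-0.2, -0.7, -0.3]
finger_gap: 0.761
```

Request:
{"api": "jog_arm", "payload": {
  "motion": [
    {"dp":[0,0,0.2],"rot":[0,0,0],"jaw":6.5},
    {"dp":[0,0,0.0],"rot":[0,0,0],"jaw":6.5}
  ]
}}

```text
clock: 4.15
tcp_pos: [0.4259, 0.1506, 0.0652]
tool_rot: [-0.118, 0.993, -0.0, -0.0]
ft_force: [-0.5, 0.0, -0.4]
finger_gap: 0.762
```

Request:
{"api": "jog_arm", "payload": {
  "motion": [
    {"dp":[0,0,0.15],"rot":[0,0,0],"jaw":6.5},
    {"dp":[0,0,0.0],"rot":[0,0,0],"jaw":6.5}
  ]
}}

```text
clock: 4.4
tcp_pos: [0.426, 0.1506, 0.0638]
tool_rot: [-0.118, 0.993, -0.0, -0.0]
ft_force: [0.2, 0.1, 0.2]
finger_gap: 0.758
```

Request:
{"api": "jog_arm", "payload": {
  "motion": [
    {"dp":[0,0,0.15],"rot":[0,0,0],"jaw":6.5},
    {"dp":[0,0,0.0],"rot":[0,0,0],"jaw":6.5}
  ]
}}

```text
clock: 4.65
tcp_pos: [0.4261, 0.1507, 0.0637]
tool_rot: [-0.118, 0.993, 0.0, 0.0]
ft_force: [-7.7, -2.9, 20.1]
finger_gap: 0.761
```

Request:
{"api": "jog_arm", "payload": {
  "motion": [
    {"dp":[0,0,0.1],"rot":[0,0,0],"jaw":6.5},
    {"dp":[0,0,0.0],"rot":[0,0,0],"jaw":6.5}
  ]
}}

```text
clock: 4.9
tcp_pos: [0.4261, 0.1507, 0.0636]
tool_rot: [-0.118, 0.993, 0.0, 0.0]
ft_force: [-13.2, -5.3, 34.1]
finger_gap: 0.762
```

Contact at TCP z≈0.0637. I raise to about 3 mm above the board and begin pushing.

Request:
{"api": "jog_arm", "payload": {
  "motion": [
    {"dp":[0,0,-0.5],"rot":[0,0,0],"jaw":6.5},
    {"dp":[0,0,0.0],"rot":[0,0,0],"jaw":6.5},
    {"dp":[-0.8,0,0],"rot":[0,0,0],"jaw":6.5},
    {"dp":[-0.6,0,0],"rot":[0,0,0],"jaw":6.5},
    {"dp":[-0.5,0,0],"rot":[0,0,0],"jaw":6.5},
    {"dp":[-0.5,0,0],"rot":[0,0,0],"jaw":6.5},
    {"dp":[-0.5,0,0],"rot":[0,0,0],"jaw":6.5},
    {"dp":[-0.5,0,0],"rot":[0,0,0],"jaw":6.5}
  ]
}}

```text
clock: 5.9
tcp_pos: [0.459, 0.1587, 0.0661]
tool_rot: [-0.118, 0.993, -0.0, -0.0]
ft_force: [-2.4, -1.3, 0.4]
finger_gap: 0.756
```

Request:
{"api": "jog_arm", "payload": {
  "motion": [
    {"dp":[-0.5,0,0],"rot":[0,0,0],"jaw":6.5},
    {"dp":[-0.5,0,0],"rot":[0,0,0],"jaw":6.5},
    {"dp":[-0.5,0,0],"rot":[0,0,0],"jaw":6.5},
    {"dp":[-0.5,0,0],"rot":[0,0,0],"jaw":6.5},
    {"dp":[-0.5,0,0],"rot":[0,0,0],"jaw":6.5},
    {"dp":[-0.5,0,0],"rot":[0,0,0],"jaw":6.5},
    {"dp":[-0.5,0,0],"rot":[0,0,0],"jaw":6.5},
    {"dp":[0,0,0],"rot":[0,0,0],"jaw":6.5}
  ]
}}

```text
clock: 6.9
tcp_pos: [0.4937, 0.167, 0.0664]
tool_rot: [-0.118, 0.993, 0.0, 0.0]
ft_force: [0.6, 0.1, -0.1]
finger_gap: 0.761
```

```bash
python3 - <<'E'
from st import *
st()
p,_=read_camera("top"); cv2.imwrite("pics/t1.png",cv2.resize(p[110:270,130:330],None,fx=4,fy=4,interpolation=cv2.INTER_CUBIC)[:,:,::-1]); cv2.imwrite("pics/t1full.png",p[:,:,::-1])
E
```

```text
t 6.9 tcp [0.4937 0.167  0.0664] riser xy [-0.0178  0.1141] toolx deg -166.43 tz [ 0.001  0.    -1.   ] F [ 0.6  0.1 -0.1] gap 0.761
```

View pics/t1.png

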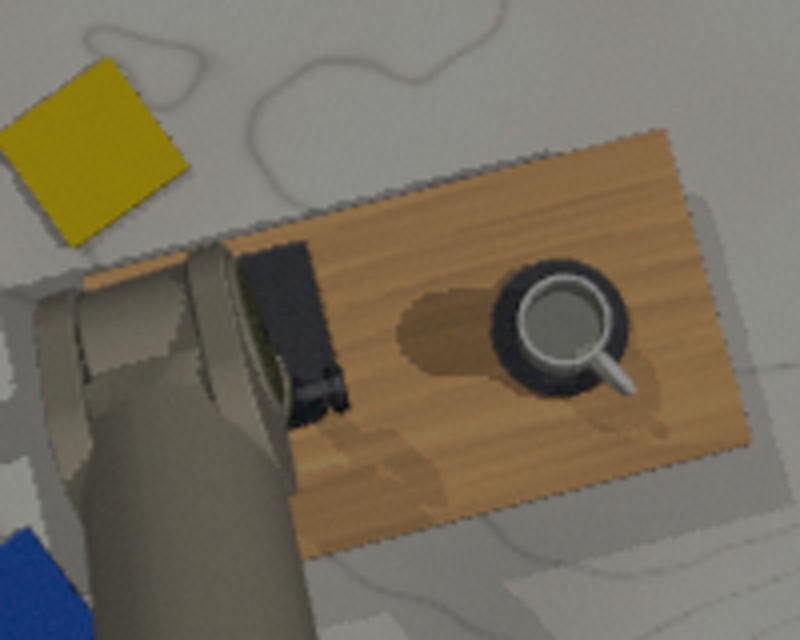

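The top view shows the slate's far-right corner at crop px (305,242), about parallel to the far edge and moving as expected, with the arm hiding its left half. I push on to about 5 mm short of the estimate, then back off and measure.

Request:
{"api": "jog_arm", "payload": {
  "motion": [
    {"dp":[-0.5,0,0],"rot":[0,0,0],"jaw":6.5},
    {"dp":[-0.5,0,0],"rot":[0,0,0],"jaw":6.5},
    {"dp":[-0.5,0,0],"rot":[0,0,0],"jaw":6.5},
    {"dp":[-0.5,0,0],"rot":[0,0,0],"jaw":6.5},
    {"dp":[-0.5,0,0],"rot":[0,0,0],"jaw":6.5},
    {"dp":[-0.5,0,0],"rot":[0,0,0],"jaw":6.5},
    {"dp":[-0.5,0,0],"rot":[0,0,0],"jaw":6.5},
    {"dp":[-0.5,0,0],"rot":[0,0,0],"jaw":6.5}
  ]
}}

```text
clock: 7.95
tcp_pos: [0.5322, 0.1763, 0.0663]
tool_rot: [-0.118, 0.993, -0.0, -0.0]
ft_force: [-4.6, -0.0, 3.1]
finger_gap: 0.762
```

Request:
{"api": "jog_arm", "payload": {
  "motion": [
    {"dp":[-0.4,0,0],"rot":[0,0,0],"jaw":6.5},
    {"dp":[-0.3,0,0],"rot":[0,0,0],"jaw":6.5},
    {"dp":[-0.2,0,0],"rot":[0,0,0],"jaw":6.5},
    {"dp":[-0.1,0,0],"rot":[0,0,0],"jaw":6.5},
    {"dp":[0,0,0],"rot":[0,0,0],"jaw":6.5},
    {"dp":[0,0,0],"rot":[0,0,0],"jaw":6.5}
  ]
}}

```text
clock: 8.7
tcp_pos: [0.5418, 0.1786, 0.0663]
tool_rot: [-0.118, 0.993, -0.0, 0.0]
ft_force: [-2.2, -0.2, 1.2]
finger_gap: 0.762
```

```bash
python3 st.py
```

```text
t 8.7 tcp [0.5418 0.1786 0.0663] riser xy [0.0316 0.114 ] toolx deg -166.42 tz [ 0.  0. -1.] F [-2.2 -0.2  1.2] gap 0.762
```

Request:
{"api": "jog_arm", "payload": {
  "motion": [
    {"dp":[2,0,0],"rot":[0,0,0],"jaw":6.5},
    {"dp":[4,0,0],"rot":[0,0,0],"jaw":6.5},
    {"dp":[4,0,-4],"rot":[0,0,0],"jaw":6.5},
    {"dp":[0,5,-4],"rot":[0,0,0],"jaw":6.5},
    {"dp":[0,6,0],"rot":[0,0,0],"jaw":6.5},
    {"dp":[0,6,0],"rot":[0,0,0],"jaw":6.5},
    {"dp":[0,6,0],"rot":[0,0,0],"jaw":6.5},
    {"dp":[0,0,0],"rot":[0,0,0],"jaw":6.5}
  ]
}}

```text
clock: 9.7
tcp_pos: [0.3878, 0.3834, 0.1451]
tool_rot: [-0.123, 0.992, 0.001, -0.0]
ft_force: [-0.0, -0.5, -0.4]
finger_gap: 0.764
```

```bash
python3 - <<'E'
from st import *
st()
p,_=read_camera("top"); s,_=read_camera("side")
cv2.imwrite("pics/t2full.png",p[:,:,::-1]); cv2.imwrite("pics/s2full.png",s[:,:,::-1])
cv2.imwrite("pics/t2.png",cv2.resize(p[110:270,130:330],None,fx=4,fy=4,interpolation=cv2.INTER_CUBIC)[:,:,::-1])
E
```

```text
t 9.7 tcp [0.3878 0.3834 0.1451] riser xy [-0.0699  0.3493] toolx deg -165.92 tz [-0.     0.003 -1.   ] F [-0.  -0.5 -0.4] gap 0.764
```

View pics/t2.png

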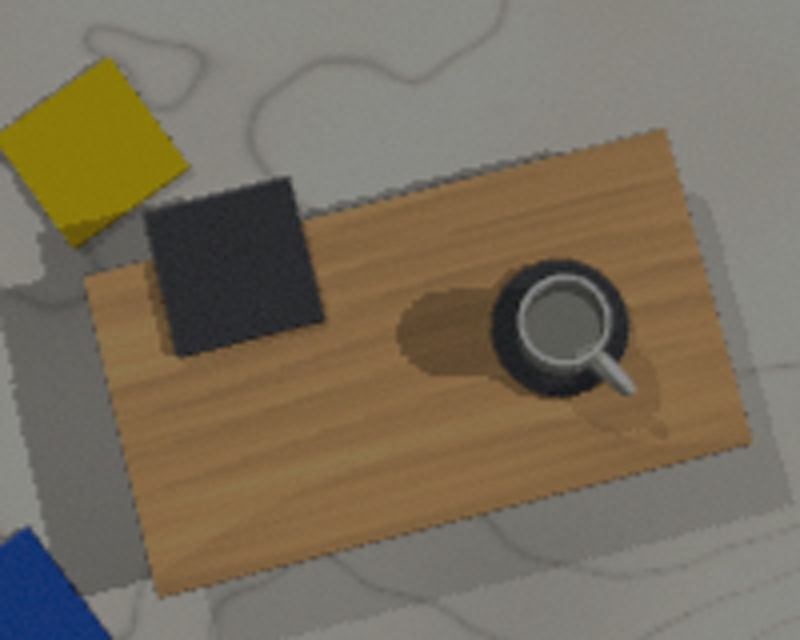

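The slate now overhangs the far edge (crop corners about (147,210), (290,178), (323,320), (182,356)) and the arm is out of view. Now I measure the overhang.

```bash
cat > ov.py <<'E'
from h import *
from scipy.optimize import least_squares
def fit(w,sx,sy):
    """robust centre/yaw of an sx x sy rectangle outline (uniform border offset g free)"""
    c,_,a=box(w)
    def rs(v):
        q=(w-v[:2])@np.array([[np.cos(v[2]),-np.sin(v[2])],[np.sin(v[2]),np.cos(v[2])]])
        d=np.abs(q)-np.array([sx,sy])/2+v[3]
        return np.max(d,axis=1)
    s=least_squares(rs,[*c,np.radians(a),.001],loss="soft_l1",f_scale=.001,x_scale=[.01,.01,.05,.001])
    return s.x,np.std(s.fun)
def overhang(f0,f1,roi):
    P=[cv2.imread(f)[:,:,::-1].copy() for f in(f0,f1)]
    _,cal,_,wood,_=measure(p=P[0]); r,e=fit(quad(wood,cal,.07),.24,.44)
    _,_,_,_,dark=measure(p=P[1]); m=np.zeros_like(dark); m[roi[0]:roi[1],roi[2]:roi[3]]=255
    c,e2=fit(quad(dark&m,cal,.078),.11,.11)
    u=np.array([np.cos(r[2]),np.sin(r[2])]); d=c[:2]-r[:2]
    print("riser",r.round(4),e,"coaster",c.round(4),e2)
    print("rel x,y",d@u,d@[-u[1],u[0]],"yaw rel deg",np.degrees(c[2]-r[2]),"overhang mm",1000*(d@u+.055-.12))
    return r,c
if __name__=="__main__":
    overhang("pics/top0.png","pics/top0.png",(183,236,165,225))
    overhang("pics/top0.png","pics/t2full.png",(150,202,160,216))
E
python3 ov.py
```

```text
riser [0.5378 0.0603 0.2376 0.0024] 0.001067779131247543 coaster [0.5152 0.1718 0.2953 0.0022] 0.0008203401168480947
rel x,y 0.004298836284873518 0.11368309031800947 yaw rel deg 3.309658600125376 overhang mm -60.70116371512648
riser [0.5378 0.0603 0.2376 0.0024] 0.001067779131247543 coaster [0.6064 0.1905 0.2348 0.0023] 0.000829024774908772
rel x,y 0.09734257932260722 0.11038604483665745 yaw rel deg -0.16052342363992542 overhang mm 32.34257932260723
```

It is square to within 0.2° with a 32.3 mm overhang, so about 7.5 mm more is needed (tool x in the riser frame to ≈0.039). I return behind it.

Request:
{"api": "jog_arm", "payload": {
  "motion": [
    {"dp":[0,-5.5,0],"rot":[0,0,0],"jaw":6.5},
    {"dp":[0,-6,0],"rot":[0,0,0],"jaw":6.5},
    {"dp":[0,-6,0],"rot":[0,0,0],"jaw":6.5},
    {"dp":[0,-5.5,0],"rot":[0,0,0],"jaw":6.5},
    {"dp":[0,0,0],"rot":[0,0,0],"jaw":6.5},
    {"dp":[0,0,0],"rot":[0,0,0],"jaw":6.5}
  ]
}}

```text
clock: 10.55
tcp_pos: [0.4449, 0.1532, 0.1455]
tool_rot: [-0.117, 0.993, 0.0, 0.0]
ft_force: [-0.1, 0.2, 0.7]
finger_gap: 0.76
```

```bash
python3 st.py
```

```text
t 10.55 tcp [0.4449 0.1532 0.1455] riser xy [-0.0685  0.1121] toolx deg -166.56 tz [ 0.     0.001 -1.   ] F [-0.1  0.2  0.7] gap 0.76
```

Request:
{"api": "jog_arm", "payload": {
  "motion": [
    {"dp":[0,0,3],"rot":[0,0,-0.2],"jaw":6.5},
    {"dp":[0,0,3],"rot":[0,0,0],"jaw":6.5},
    {"dp":[0,0,1.4],"rot":[0,0,0],"jaw":6.5},
    {"dp":[0,0,0.5],"rot":[0,0,0],"jaw":6.5},
    {"dp":[-2,0,0],"rot":[0,0,0],"jaw":6.5},
    {"dp":[-3,0,0],"rot":[0,0,0],"jaw":6.5},
    {"dp":[-3,0,0],"rot":[0,0,0],"jaw":6.5},
    {"dp":[-1,0,0],"rot":[0,0,0],"jaw":6.5}
  ]
}}

```text
clock: 11.55
tcp_pos: [0.534, 0.1762, 0.0672]
tool_rot: [-0.12, 0.993, 0.0, 0.001]
ft_force: [-0.8, -0.7, -0.1]
finger_gap: 0.761
```

Request:
{"api": "jog_arm", "payload": {
  "motion": [
    {"dp":[-0.5,0,0],"rot":[0,0,0],"jaw":6.5},
    {"dp":[-0.4,0,0],"rot":[0,0,0],"jaw":6.5},
    {"dp":[0,0,0],"rot":[0,0,0],"jaw":6.5}
  ]
}}

```text
clock: 11.92
tcp_pos: [0.5406, 0.1775, 0.0664]
tool_rot: [-0.12, 0.993, 0.0, -0.0]
ft_force: [0.3, 0.1, -0.4]
finger_gap: 0.758
```

```bash
python3 st.py
```

```text
t 11.925 tcp [0.5406 0.1775 0.0664] riser xy [0.0302 0.1133] toolx deg -166.22 tz [-0.  0. -1.] F [ 0.3  0.1 -0.4] gap 0.758
```

Tool x is 0.0302 and needs to be about 0.039, so 0.88 cm more. I also trim the yaw by +0.2°.

Request:
{"api": "jog_arm", "payload": {
  "motion": [
    {"dp":[-0.1,0,0],"rot":[0,0,0.2],"jaw":6.5},
    {"dp":[-0.2,0,0],"rot":[0,0,0],"jaw":6.5},
    {"dp":[-0.2,0,0],"rot":[0,0,0],"jaw":6.5},
    {"dp":[-0.2,0,0],"rot":[0,0,0],"jaw":6.5},
    {"dp":[-0.1,0,0],"rot":[0,0,0],"jaw":6.5},
    {"dp":[-0.08,0,0],"rot":[0,0,0],"jaw":6.5},
    {"dp":[0,0,0],"rot":[0,0,0],"jaw":6.5},
    {"dp":[0,0,0],"rot":[0,0,0],"jaw":6.5}
  ]
}}

```text
clock: 12.92
tcp_pos: [0.5495, 0.1796, 0.0663]
tool_rot: [-0.118, 0.993, -0.0, 0.0]
ft_force: [-3.1, -1.0, 1.4]
finger_gap: 0.762
```

```bash
python3 st.py
```

```text
t 12.925 tcp [0.5495 0.1796 0.0663] riser xy [0.0393 0.1132] toolx deg -166.42 tz [ 0. -0. -1.] F [-3.1 -1.   1.4] gap 0.762
```

Request:
{"api": "jog_arm", "payload": {
  "motion": [
    {"dp":[2,0,0],"rot":[0,0,0],"jaw":6.5},
    {"dp":[4,0,0],"rot":[0,0,0],"jaw":6.5},
    {"dp":[4,0,-4],"rot":[0,0,0],"jaw":6.5},
    {"dp":[0,5,-4],"rot":[0,0,0],"jaw":6.5},
    {"dp":[0,6,0],"rot":[0,0,0],"jaw":6.5},
    {"dp":[0,6,0],"rot":[0,0,0],"jaw":6.5},
    {"dp":[0,6,0],"rot":[0,0,0],"jaw":6.5},
    {"dp":[0,0,0],"rot":[0,0,0],"jaw":6.5}
  ]
}}

```text
clock: 13.92
tcp_pos: [0.3956, 0.3845, 0.1451]
tool_rot: [-0.123, 0.992, 0.001, 0.0]
ft_force: [0.5, 0.2, -0.5]
finger_gap: 0.764
```

```bash
python3 - <<'E'
from st import *
from ov import overhang
st()
p,_=read_camera("top"); s,_=read_camera("side")
cv2.imwrite("pics/t3full.png",p[:,:,::-1]); cv2.imwrite("pics/s3full.png",s[:,:,::-1])
cv2.imwrite("pics/b3.png",np.vstack([cv2.resize(x,None,fx=3,fy=3,interpolation=cv2.INTER_CUBIC) for x in(p[120:220,140:330],s[130:230,180:370][:, :190])])[:,:,::-1])
overhang("pics/top0.png","pics/t3full.png",(146,200,158,218))
E
```

```text
t 13.925 tcp [0.3956 0.3845 0.1451] riser xy [-0.0621  0.3486] toolx deg -165.92 tz [-0.     0.003 -1.   ] F [ 0.5  0.2 -0.5] gap 0.764
riser [0.5378 0.0603 0.2376 0.0024] 0.001067779131247543 coaster [0.6139 0.1923 0.2345 0.0023] 0.000955279247995323
rel x,y 0.10506305570546287 0.11037504510851961 yaw rel deg -0.1764122394385937 overhang mm 40.06305570546287
```

View pics/b3.png

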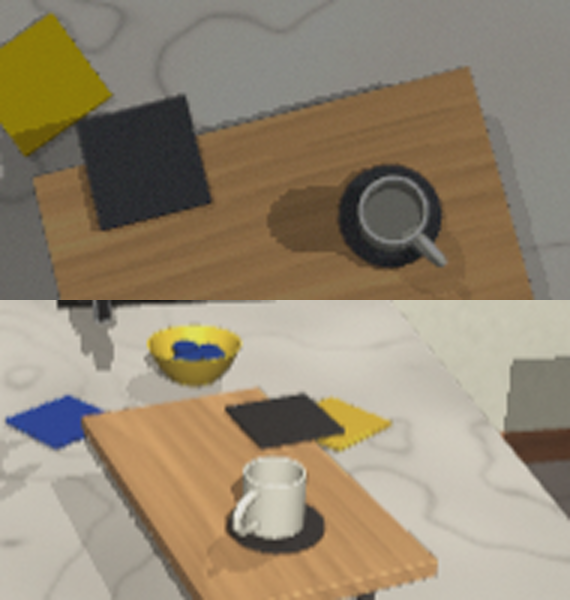

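The slate overhangs the far edge by 40 mm, flat and square (top crop corners about (78,122) and (186,97)). The cup and bowl are where they were, and the gripper is clear and well above the bowl.

```bash
python3 -c "
from bench import *
print(hand_in())"
```

```text
the job is handed in; nothing more can be done
None
```

I pushed the square slate coaster with two spread fingertips about 3 mm above the board. I went in two passes, stopping between them to back off and measure, then moved clear and handed in.

- **Result:** the last top-camera measurement shows a 40.1 mm overhang, square to the edge within 0.2°. The calibration is good to about 2 mm.
- **Time and force:** it took about 14 s of robot time. The highest wrist force I read was about 37 N, when feeling for the board's height.
- **Other objects:** the cup, round coaster and bowl look unmoved in the last pictures. I did not look at the tumbler again, but the arm never went near it.
- **Clearance:** the gripper ended raised and touching nothing. No check failed.

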